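Park the chopping board under the wire shelf

TASK

Put the chopping board away under the wire shelf: turn the small catch right out of the way, lift the steel shaker out of the board's path and stand it upright in the shallow tray, then push the board round on its pin until it lies fully home along the back ledge, its slotted end still on the pin. Last, turn the catch fully back so that it holds the board in. Keep the board flat on the counter, do not topple the shaker, and leave the bottle, jar and bowl where they stand.

Things in the scene. Friction and masses are not known exactly. Their poses are not given: they have to be found in the camera images.
- rack: The fixed board station on the steel counter. Origin: axis of its upright pivot pin (14 mm thick, 36 mm high) at counter level; z up, y runs along shelf and ledge, +x points to the back, away from the robot. The parked board lies along +y, its free end 302 mm from the pin, its front edge at about x = -55 mm. The catch's pivot axis is at x = -68, y = +340 mm.
- ledge (a point): Middle of the top front edge of the fixed back ledge, at rack x = +56, y = +215 mm: an aluminium bar along the rack's y, 150 mm long, 26 mm high, against whose front face the parked board's back edge lies.
- shelf_front (a point): Middle of the front of the fixed wire shelf, at its underside, 125 mm over the counter (rack x = -70, y = +80 mm). The shelf's top is 137 mm over the counter; it spans rack x = -70 to +104 and y = -75 to +235 mm, with posts only at the back (x = +125, y = -70 and +230 mm).
- board: White plastic board, loose, 320 x 110 x 20 mm, 0.6 kg. Origin: underside, at the pin's axis; x points along it away from the pin; spans x -18 to 302, y -55 to 55 mm. Its slot, 18 mm wide, is open at the x = -18 end, bottom at x = 9: 2 mm of play, comes off if drawn lengthwise. Starts on the pin, pointing roughly to the robot; swings 62 to 82 degrees clockwise from above, pushed on its +y edge.
- catch (a joint): Angle of the turn catch, rad: 0 = fully closed, bar pointing to the rack's -y in front of the parked board's free end; grows clockwise seen from above; 1.57 = bar pointing to the rack's -x (clear of the board from about 1.1); stop at 1.65. Stays where left; needs about 1.5 N at the tab. Bar 56 mm long from the pivot, 14 mm wide, 4 to 16 mm over the counter. Starts more or less closed.
- catch_tab (a point): A point on the catch's upright round tab by which it is turned: tab 12 mm thick, 14 to 60 mm over the counter, 45 mm from the pivot axis; the point is 45 mm over the counter.
- shaker_mid (a point): Plain steel shaker, a cylinder 48 mm in diameter and 85 mm tall with a bevelled top, loose, about 0.18 kg; the point is its centre, 42.5 mm up. It starts standing on the counter in the board's path, just in front of the shelf's front wire.
- tray_in (a point): Centre of the inner floor of the fixed shallow aluminium tray, floor about 4 mm over the counter; outside 120 mm along its x, 150 mm along its y, walls 4 mm thick, rim 14 mm over the counter.
- oil_bottle: Bystander: amber bottle, 64 mm in diameter, 190 mm tall; origin under its centre.
- jar: Bystander: clear jar with a white lid, 72 mm in diameter, 100 mm tall; origin under its centre.
- bowl: Bystander: steel bowl, 120 mm across the rim, 50 mm tall; origin under its centre.
Not all that is in view belongs to the job. Of the things like the part that bears tray_in, leave any that is turquoise; of the rest the smaller one is meant.

How it is judged:
On the way, in this order (a step that is already met when the one before it is completed fails the run):
1. the catch is turned out of the way and the shaker stands released in the tray (value of joint catch above 1.1 rad and x of shaker_mid in the frame of tray_in between -0.04 and 0.04 m and y of shaker_mid in the frame of tray_in between -0.055 and 0.055 m and z of shaker_mid in the frame of tray_in below 0.048 m and angle between shaker_mid's own z axis and vertical below 0.1 rad and contact force between the fingers and shaker below 0.1 N), for 0.2 s.
2. the board lies home along the ledge, on its pin (angle between the x axis of board and the y axis of rack, either way round below 0.04 rad and horizontal distance between board and rack below 0.01 m and z of board in the frame of rack below 0.004 m and angle between board's own z axis and vertical below 0.03 rad), for 0.2 s.
At the end, for the whole second after the job is handed in: The board lies flat along the ledge (within 0.04 rad, about 2 degrees) with its slot still on the pin (within 10 mm), the catch is back within 0.2 rad of fully closed, and the shaker stands upright in the tray, released and at rest (all of step 2 and x of shaker_mid in the frame of tray_in between -0.04 and 0.04 m and y of shaker_mid in the frame of tray_in between -0.055 and 0.055 m and z of shaker_mid in the frame of tray_in below 0.048 m and angle between shaker_mid's own z axis and vertical below 0.1 rad and contact force between the fingers and shaker below 0.1 N and value of joint catch below 0.2 rad and linear speed of each of board, shaker below 0.02 m/s); the robot touches nothing.
It fails at once if the board is lifted or tipped (height (world z) of board above 0.02 m or angle between board's own z axis and vertical above 0.15 rad).
It fails at once if the shaker is toppled (angle between shaker_mid's own z axis and vertical above 0.8 rad).
It fails at once if the oil_bottle is pushed away or knocked over (distance of oil_bottle from where it was at the start of the episode above 0.03 m or angle between oil_bottle's own z axis and vertical above 0.4 rad).
It fails at once if the jar is pushed away or knocked over (distance of jar from where it was at the start of the episode above 0.03 m or angle between jar's own z axis and vertical above 0.4 rad).
It fails at once if the bowl is pushed away or knocked over (distance of bowl from where it was at the start of the episode above 0.03 m or angle between bowl's own z axis and vertical above 0.4 rad).
It also fails if it takes over 72 s, if anything falls off the work surface, if the arm or the gripper's body presses on something with over 40 N, if the wrist force passes 120 N, or if a joint passes its speed limit or range.

ROBOT

A 6-joint arm with a two-finger parallel gripper is mounted at the origin on the work surface. World frame = base frame: x ahead of the robot, y to its left, z up, the work surface at z = 0. Lengths are in m, angles in rad, forces in N, time in s.
With the tool pointing down it reaches from about 0.25 to 0.775 m from the base axis. Payload 4 kg.
Tool frame: the origin (TCP) lies midway between the tips of the shut fingers; the grasp point (between the pads) lies 19 mm behind it; z points along the fingers, y is the line along which they close (so a half turn about z gives the same grasp; the last joint's range is limited). The gripper opens to 85 mm and grips with 20 to 120 N. Pads are 22 mm wide; open, the fingers measure 114 mm over their backs; the gripper's body (76 mm by 85 mm) begins 54 mm behind the grasp point. The pads swing forward as they close: fully open they stand 13 mm farther back than shut.
Start: joints at [-1.237, 0.087, 1.371, -0, 1.684, -0.103], TCP at [0.233, -0.498, 0.231] pointing down, gripper open.
Joint ranges: [-3.1, 3.1], [-0.76, 2.03], [0.27, 2.55], [-1.08, 4.22], [0.17, 2.65], [-2.57, 2.57]. Speed limits (rad/s): [2.79, 2.79, 3.14, 3.14, 3.14, 3.14].

INTERFACE

Orientations are given as a rotation vector (axis times angle).
In Python, from cell import state, cams, order gives the robot as it stands.
- The arm moves only by the shell command python3 -m crank 'ROWS' [FORCE]. ROWS is JSON, a list of rows, each an object with "delta_pos": the shift along the world's x, y, z in m, a list of three; "rotation": the turn, a rotation vector about the world's x, y, z in degrees, a list of three; "claw": the gripper's target within -1 to 1 (fully open at 1, half-way at 0, shut at -1). A call has 1 to 10 rows; each row is the pose to reach, as a shift and turn from the pose commanded when the call began; what a row does not reach only later rows make up. A row lasts 1/12 s, in which the tool goes at most 41.7 mm and 7.16 degrees, less where a joint would pass 70% of its speed; a pose out of reach is approached as far as the arm can. A call with a gripper value outside its range is refused whole. The fingers move at their own pace and stop on an object; FORCE is the grip in N (left out, the last holds). Time passes only in rows, so rows that repeat a pose let the fingers close. It gives the time, the measured TCP pose, the force, the opening and the grip force at its end, in the units of the state.
- state(): the state, without advancing time (a new reading comes with each control period).
- cams.read_camera(name): name is "scene" or "top" or "wrist"; returns the picture (480x640x3 uint8, blue, green, red); there is no depth.
- cams.camera_params(name): a dict with "intrinsics" (3x3 intrinsics, pixels), "extrinsics" (4x4, takes a point from camera to world coordinates); the wrist camera has in their place "tool_from_camera" (4x4, takes a point from camera to tool coordinates, whose origin is the TCP and whose axes are the flange's). Camera axes: x right, y up, looking along -z (the intrinsics and any distortion apply to the point x, -y, -z); pixel columns grow to the right and rows downward; lengths in m; the calibration is good to about 2 mm. A picture is of the moment at which its call begins: read the wrist's pose just before it. camera_params takes no time and is no camera call.
- order.finish_job(): hands the job in; it is judged then, once.
Trained networks look in the newest picture that a camera, given by its name, has taken for a name from the list of things; names that differ only in an ending like _2 or _b are one class to them, and where a whole thing is asked for, a point or a joint stands for the part that bears it (a point fixed in the world has none). Each returns a list of dicts, best first, with "confidence" (0 to 1); they miss things now and then, are a little off and sometimes report something else, mostly with a low value. They report only what shows in the picture. A call takes as long as a camera call. They do not tell look-alikes from the thing itself.
- cams.search_frame(camera, target): "uv" ([column, row] in pixels, amid what is visible of it).
- cams.pinpoint(camera, target): "uv" ([column, row] in pixels: a listed point, or the origin of a listed thing).
The state is a dict: "time_s": time; "qpos": joint angles; "qd": joint speeds; "tau": joint torques, N m; "position": TCP position; "eef_rot": TCP orientation; "force": force on the tool from outside, world axes, zero at the start; "wrist_torque": the same for the moment, N m; "gripper_width": finger opening in m; "grip_force": force on a finger pad.
Only numpy, scipy, OpenCV 4.12 (cv2) and the standard library are available. Lean on these libraries where they do the work, as an engineer would, in place of code of your own. Each camera call takes 0.05 s, during which the arm holds its last target. There are 200 camera calls.

## Working session

There is one attempt and no reset: what is moved stays moved. The work goes in short steps, Python scripts to look and compute and a shell command to move; the robot and the scene stay as the last step left them, time stands still between calls to the robot, and variables do not carry over. Pictures are saved under pics/ and viewed, at most 10 in all, crops included, and the job is handed in when it is done.

```bash
ls; mkdir -p pics
python3 - <<'E'
from cell import state,cams
import cv2
for c in("top","scene"):
    im=cams.read_camera(c); cv2.imwrite(f"pics/{c}0.png",im)
    p=cams.camera_params(c); print(c,p)
    for n in("rack","ledge","shelf_front","board","catch_tab","shaker_mid","tray_in","oil_bottle","jar","bowl"):
        print(n,[(d['uv'],round(d['confidence'],2)) for d in cams.pinpoint(c,n)[:4]])
print(state())
E
```

```text
pics
top {'intrinsics': array([[446.6044411 ,   0.        , 309.19642591],
       [  0.        , 446.6044411 , 239.71859698],
       [  0.        ,   0.        ,   1.        ]]), 'extrinsics': array([[-2.31070257e-02,  9.92972614e-01, -1.16066592e-01,
         4.13109342e-01],
       [-9.99732734e-01, -2.28664831e-02,  3.40372246e-03,
        -1.07576645e-02],
       [ 7.25768424e-04,  1.16114221e-01,  9.93235602e-01,
         1.34808994e+00],
       [ 0.00000000e+00,  0.00000000e+00,  0.00000000e+00,
         1.00000000e+00]])}
rack [([385.0, 209.3], 0.79)]
ledge [([307.8, 194.3], 0.81)]
shelf_front [([364.3, 227.8], 0.92)]
board [([382.4, 206.1], 0.77)]
catch_tab [([285.4, 236.4], 0.68)]
shaker_mid [([315.8, 251.6], 0.5)]
tray_in [([183.8, 262.4], 0.81), ([253.1, 323.9], 0.81), ([248.7, 162.5], 0.76)]
oil_bottle [([383.7, 205.8], 0.72), ([435.8, 198.1], 0.59)]
jar [([190.6, 214.8], 0.8), ([384.0, 205.9], 0.21)]
bowl [([182.2, 328.4], 0.87), ([381.6, 209.9], 0.19)]
scene {'intrinsics': array([[569.73363431,   0.        , 325.04366271],
       [  0.        , 569.73363431, 253.2863926
[... 686 characters left out ...]

bowl [([510.8, 338.6], 0.67)]
{'time_s': 1.1, 'qpos': array([-1.23709681e+00,  8.71988975e-02,  1.37070355e+00,  1.41707522e-06,
        1.68357491e+00, -1.03097267e-01]), 'qd': array([-0.00151708, -0.00023918, -0.0007996 , -0.00040629, -0.00077546,
        0.00048673]), 'tau': array([-3.51036226e-05, -3.51734126e+01, -3.13466442e+01,  2.52106577e-05,
        4.84062330e-04, -5.31955013e-07]), 'position': array([ 0.23267666, -0.49838408,  0.23133968]), 'eef_rot': array([3.06685466e+00, 6.80652851e-01, 2.30316051e-05]), 'force': array([-0.06418968, -0.30192874,  0.22818191]), 'wrist_torque': array([0.0110849 , 0.02487871, 0.04826512]), 'grip_force': 0.0, 'gripper_width': 0.08513151482061405}
```

View pics/top0.png

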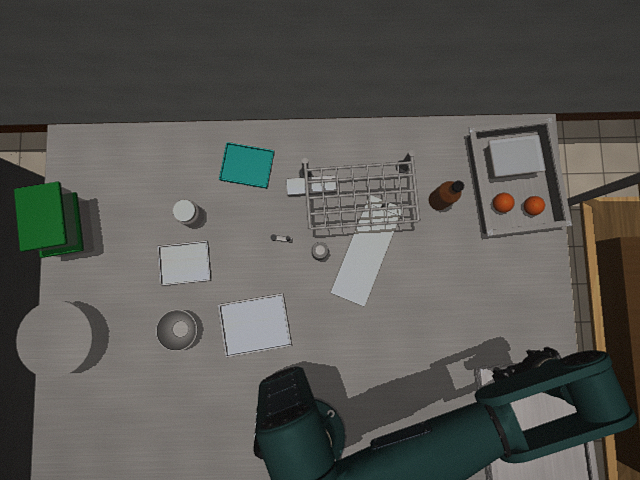

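View pics/scene0.png

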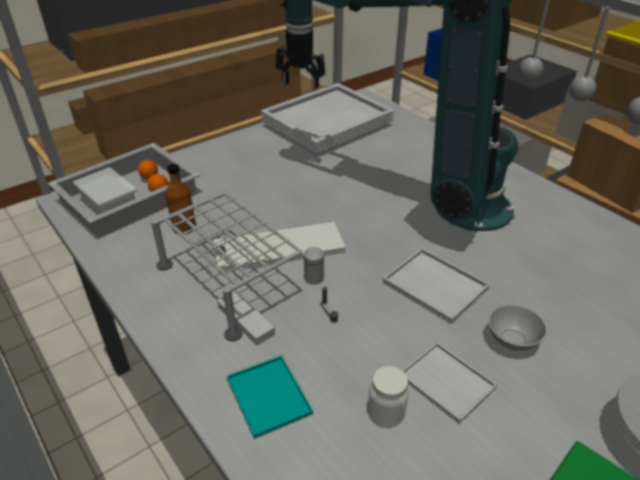

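```bash
cat > h.py <<'E'
from cell import state,cams
import numpy as np,cv2
from scipy.spatial.transform import Rotation as R
def ray(c,uv,z,st=None):
    p=cams.camera_params(c);K=p['intrinsics']
    if 'extrinsics' in p:E=p['extrinsics']
    else:
        T=np.eye(4);T[:3,:3]=R.from_rotvec(st['eef_rot']).as_matrix();T[:3,3]=st['position'];E=T@p['tool_from_camera']
    d=np.linalg.inv(K)@[uv[0],uv[1],1];d=E[:3,:3]@[d[0],-d[1],-d[2]];o=E[:3,3]
    return o+d*(z-o[2])/d[2]
def proj(c,P):
    p=cams.camera_params(c);E=np.linalg.inv(p['extrinsics']);q=E[:3,:3]@P+E[:3,3]
    u=p['intrinsics']@[q[0],-q[1],-q[2]];return u[:2]/u[2]
E
python3 - <<'E'
from h import *
np.set_printoptions(precision=4,suppress=True)
T=dict(rack=([385,209.3],[224,254.2],0),ledge=([307.8,194.3],[253.7,303.9],.026),shelf=([364.3,227.8],[262.9,220],.125),board=([382.4,206.1],[227.4,256.3],0),tab=([285.4,236.4],[325,292.7],.045),shaker=([315.8,251.6],[316.7,265.4],.0425),trayA=([183.8,262.4],[447.2,379.2],.004),trayB=([253.1,323.9],[436.5,284.5],.004),trayC=([248.7,162.5],[266.2,395.4],.004),bottle=([435.8,198.1],[180.5,224.2],0),jar=([190.6,214.8],[389.3,411.6],0),bowl=([182.2,328.4],[510.8,338.6],0))
for k,(a,b,z) in T.items(): print(k,ray('top',a,z)[:2],ray('scene',b,z)[:2])
E
```

```text
rack [ 0.6591 -0.2497] [ 0.6557 -0.2514]
ledge [ 0.7056 -0.0143] [ 0.7045 -0.0333]
shelf [ 0.5857 -0.1681] [ 0.5854 -0.1664]
board [ 0.6692 -0.2422] [ 0.6531 -0.2391]
tab [0.5768 0.0545] [0.5698 0.0505]
shaker [ 0.5301 -0.0338] [ 0.5266 -0.0361]
trayA [0.5101 0.3638] [0.5037 0.3612]
trayB [0.3228 0.1567] [0.3174 0.1561]
trayC [0.8148 0.1661] [0.8097 0.1729]
bottle [ 0.6904 -0.4073] [ 0.6841 -0.4315]
jar [0.6557 0.3455] [0.6445 0.3441]
bowl [0.3143 0.3678] [0.3125 0.3694]
```

The top picture shows three tray look-alikes: A white at (184,262), B a larger white at (254,324) and C turquoise at (248,164). A is the smaller non-turquoise one, so I choose A. The shaker is at (320,251), the catch at (282,238) and the board runs from (380,207) to (350,297). I'll check these in one enlarged crop.

Run:
```python
from h import *
im=cv2.imread('pics/top0.png')
cv2.imwrite('pics/crop1.png',cv2.resize(im[145:345,155:425],(783,580),interpolation=cv2.INTER_CUBIC))
np.set_printoptions(precision=4,suppress=True)
for uv in [(315,236),(417,221),(308,167),(412,156)]: print(ray('top',uv,.131))
```

```text
[ 0.5652 -0.0311  0.131 ]
[ 0.6004 -0.3133  0.131 ]
[ 0.7601 -0.0163  0.131 ]
[ 0.7851 -0.3088  0.131 ]
```

View pics/crop1.png

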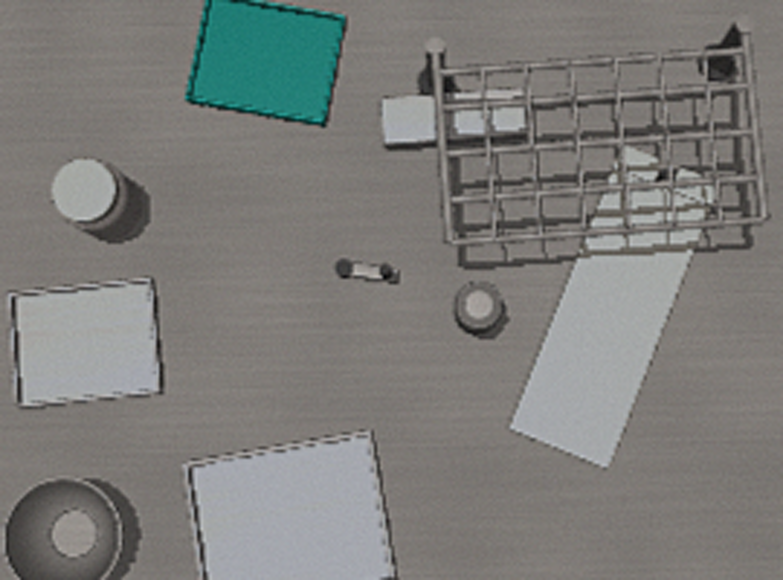

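The crop confirms the choice: tray A has corners at crop (10,295), (152,280), (162,392) and (20,405). The catch pivot is at crop (344,268) with its tab at (388,271), the shaker top is at (481,303), and the pin slot is at (660,172).

Run:
```python
from h import *
np.set_printoptions(precision=4,suppress=True)
f=lambda u,v,z:ray('top',(155+u/2.9,145+v/2.9),z)[:2]
for n,u,v,z in [('shFL',447,240,.134),('shFR',767,217,.134),('shBL',440,70,.134),('pivot',344,268,.02),('tabtop',388,271,.06),('shaktop',481,303,.085),('tray1',10,295,.014),('t2',152,280,.014),('t3',162,392,.014),('t4',20,405,.014),
 ('bd1',510,428,.02),('bd2',607,467,.02),('bdR',692,250,.02),('ledgeL',382,98,.026),('ledgeLf',386,137,.026),('pin',660,172,.036),('jartop',85,188,.1)]: print(n,f(u,v,z))
```

```text
shFL [ 0.588  -0.0155]
shFR [ 0.6031 -0.3196]
shBL [ 0.7532 -0.0126]
pivot [0.5777 0.0911]
tabtop [0.5687 0.044 ]
shaktop [ 0.532  -0.0476]
tray1 [0.5583 0.4375]
t2 [0.5705 0.2906]
t3 [0.4546 0.28  ]
t4 [0.4447 0.4254]
bd1 [ 0.4097 -0.0756]
bd2 [ 0.3681 -0.1729]
bdR [ 0.5882 -0.2692]
ledgeL [0.7549 0.0485]
ledgeLf [0.7133 0.045 ]
pin [ 0.6678 -0.2368]
jartop [0.6524 0.337 ]
```

```bash
python3 -m crank '[{"delta_pos":[0.17,0.27,0.03],"rotation":[0,0,34],"claw":1},{"delta_pos":[0.17,0.27,0.03],"rotation":[0,0,34],"claw":1},{"delta_pos":[0.17,0.27,0.03],"rotation":[0,0,34],"claw":1},{"delta_pos":[0.17,0.27,0.03],"rotation":[0,0,34],"claw":1},{"delta_pos":[0.17,0.27,0.03],"rotation":[0,0,34],"claw":1},{"delta_pos":[0.17,0.27,0.03],"rotation":[0,0,34],"claw":1},{"delta_pos":[0.17,0.27,0.03],"rotation":[0,0,34],"claw":1},{"delta_pos":[0.17,0.27,0.03],"rotation":[0,0,34],"claw":1},{"delta_pos":[0.17,0.27,0.03],"rotation":[0,0,34],"claw":1},{"delta_pos":[0.17,0.27,0.03],"rotation":[0,0,34],"claw":1}]'
python3 -m crank '[{"delta_pos":[0.12,0.27,0],"rotation":[0,0,34],"claw":1},{"delta_pos":[0.12,0.27,0],"rotation":[0,0,34],"claw":1},{"delta_pos":[0.12,0.27,0],"rotation":[0,0,34],"claw":1},{"delta_pos":[0.12,0.27,0],"rotation":[0,0,34],"claw":1},{"delta_pos":[0.12,0.27,0],"rotation":[0,0,34],"claw":1},{"delta_pos":[0.12,0.27,0],"rotation":[0,0,34],"claw":1},{"delta_pos":[0.12,0.27,0],"rotation":[0,0,34],"claw":1},{"delta_pos":[0.12,0.27,0],"rotation":[0,0,34],"claw":1},{"delta_pos":[0.12,0.27,0],"rotation":[0,0,34],"claw":1}]'
python3 - <<'E'
from h import *
np.set_printoptions(precision=4,suppress=True)
s=state();cv2.imwrite('pics/w1.png',cams.read_camera('wrist'));print(s['position'],s['eef_rot'],s['time_s'],cams.camera_params('wrist')['tool_from_camera'])
for n,z in (('catch_tab',.045),('shaker_mid',.0425),('ledge',.026),('shelf_front',.125),('board',0)):
  for d in cams.pinpoint('wrist',n)[:2]: print(n,d['uv'],round(d['confidence'],2),ray('wrist',d['uv'],z,s)[:2])
E
```

```text
time_s: 1.93
position: [0.4033, -0.2273, 0.2618]
eef_rot: [2.73, 1.552, 0.0]
force: [-0.3, 0.1, -0.7]
gripper_width: 0.0854
grip_force: 0.0
time_s: 2.68
position: [0.5231, 0.0423, 0.2604]
eef_rot: [-2.159, -2.281, 0.002]
force: [-0.9, -1.2, 0.2]
gripper_width: 0.0851
grip_force: 0.0
[0.5231 0.0423 0.2604] [-2.1588 -2.2813  0.0021] 2.6833 [[-0.0004  0.9488  0.3158  0.082 ]
 [ 1.      0.0001  0.0009  0.0008]
 [ 0.0008  0.3158 -0.9488 -0.1424]
 [ 0.      0.      0.      1.    ]]
catch_tab [374.4, 196.1] 0.86 [0.5744 0.0482]
shaker_mid [325.1, 276.4] 0.87 [ 0.5324 -0.0392]
ledge [491.9, 267.8] 0.84 [ 0.7104 -0.0267]
shelf_front [385.3, 442.6] 0.71 [ 0.5956 -0.1681]
board [416.5, 409.3] 0.83 [ 0.6645 -0.2416]
```

View pics/w1.png

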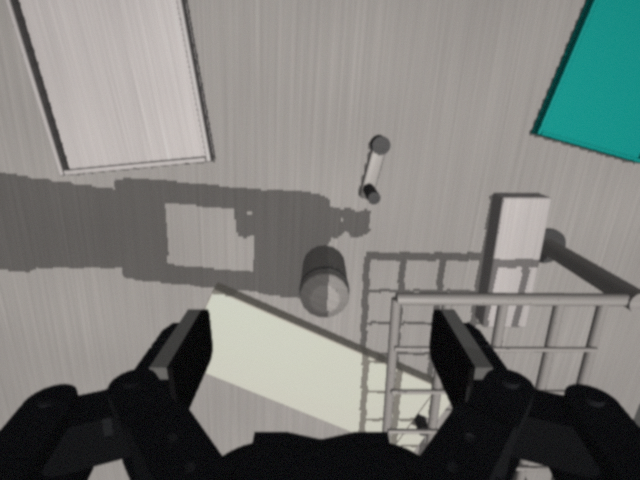

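The wrist picture shows the catch pivot at (380,145) and its tab at (373,195). The shaker top is at (326,295), the shelf's front-left corner at (395,300), and the board's near edge runs from (218,287) to (395,355).

```bash
cat >> h.py <<'E'
def rackfit(w):
    r={'ledge':(.056,.215),'shelf_front':(-.07,.08),'rack':(0,0),'FL':(-.07,.235),'pivot':(-.068,.34)}
    A=np.array([r[k] for k in w]);B=np.array([w[k] for k in w]);ca,cb=A.mean(0),B.mean(0);a,b=A-ca,B-cb
    t=np.arctan2((a[:,0]*b[:,1]-a[:,1]*b[:,0]).sum(),(a*b).sum());M=np.array([[np.cos(t),-np.sin(t)],[np.sin(t),np.cos(t)]])
    return t,M,cb-M@ca,(a@M.T-b)
E
python3 - <<'E'
from h import *
np.set_printoptions(precision=4,suppress=True)
s=state();f=lambda u,v,z:ray('wrist',(u,v),z,s)[:2]
print('tabtop',f(373,194,.06),'shaker',f(326,292,.085))
w={'ledge':np.array([.708,-.0264]),'shelf_front':np.array([.5925,-.168]),'rack':np.array([.66,-.245]),'FL':f(395,300,.131),'pivot':f(380,145,.02)}
print(w);t,M,o,e=rackfit(w);print(np.degrees(t),o,e);p=o+M@[-.068,.34];print('pivot',p,'closed tab',p+M@[0,-.045],'tab90',p+M@[-.045,0])
for u,v in((218,287),(395,355)):print('bd',f(u,v,.02))
E
```

```text
tabtop [0.5705 0.0503] shaker [ 0.5319 -0.0386]
{'ledge': array([ 0.708 , -0.0264]), 'shelf_front': array([ 0.5925, -0.168 ]), 'rack': array([ 0.66 , -0.245]), 'FL': array([ 0.5854, -0.0197]), 'pivot': array([0.5788, 0.0911])}
2.7202065665007455 [ 0.6636 -0.246 ] [[ 0.0013 -0.0022]
 [-0.0027 -0.0014]
 [ 0.0036 -0.001 ]
 [-0.0029  0.0052]
 [ 0.0007 -0.0007]]
pivot [0.5795 0.0904] closed tab [0.5816 0.0455] tab90 [0.5346 0.0883]
bd [ 0.4145 -0.0711]
bd [ 0.6205 -0.1497]
```

```bash
python3 -m crank '[{"delta_pos":[0.049,0.006,-0.12],"rotation":[0,0,0],"claw":0.3},{"delta_pos":[0.049,0.006,-0.12],"rotation":[0,0,0],"claw":0.3},{"delta_pos":[0.049,0.006,-0.12],"rotation":[0,0,0],"claw":0.3},{"delta_pos":[0.049,0.006,-0.228],"rotation":[0,0,0],"claw":0.3},{"delta_pos":[0.049,0.006,-0.228],"rotation":[0,0,0],"claw":0.3},{"delta_pos":[0.049,0.006,-0.228],"rotation":[0,0,0],"claw":0.3},{"delta_pos":[0.049,0.006,-0.228],"rotation":[0,0,0],"claw":0}]' 20
python3 -m crank '[{"delta_pos":[0,0,0],"rotation":[0,0,0],"claw":-0.9},{"delta_pos":[0,0,0],"rotation":[0,0,0],"claw":-0.9},{"delta_pos":[0,0,0],"rotation":[0,0,0],"claw":-0.9},{"delta_pos":[0,0,0],"rotation":[0,0,0],"claw":-0.9},{"delta_pos":[0,0,0],"rotation":[0,0,0],"claw":-0.9},{"delta_pos":[0,0,0],"rotation":[0,0,0],"claw":-0.9}]' 20
```

```text
time_s: 3.57
position: [0.5655, 0.0464, 0.0252]
eef_rot: [-2.156, -2.269, 0.017]
force: [-1.8, -0.0, -1.4]
gripper_width: 0.0449
grip_force: 0.0
time_s: 4.07
position: [0.5738, 0.0469, 0.0368]
eef_rot: [2.158, 2.275, 0.005]
force: [-1.1, -2.6, 7.0]
gripper_width: 0.0112
grip_force: 21.0
```

```bash
python3 -m crank '[{"delta_pos":[-0.0112,0.0031,0],"rotation":[0,0,-7],"claw":-0.9},{"delta_pos":[-0.0162,0.006,0],"rotation":[0,0,-14],"claw":-0.9},{"delta_pos":[-0.0212,0.009,0],"rotation":[0,0,-21],"claw":-0.9},{"delta_pos":[-0.0294,0.0173,0],"rotation":[0,0,-28],"claw":-0.9},{"delta_pos":[-0.0325,0.0223,0],"rotation":[0,0,-35],"claw":-0.9},{"delta_pos":[-0.0351,0.0274,0],"rotation":[0,0,-42],"claw":-0.9},{"delta_pos":[-0.038,0.0386,0],"rotation":[0,0,-49],"claw":-0.9},{"delta_pos":[-0.0382,0.0409,0],"rotation":[0,0,-56],"claw":-0.9},{"delta_pos":[-0.0382,0.0409,0],"rotation":[0,0,-56],"claw":-0.9}]'
python3 -m crank '[{"delta_pos":[0,0,0],"rotation":[0,0,0],"claw":-0.4},{"delta_pos":[0,0,0],"rotation":[0,0,0],"claw":-0.4},{"delta_pos":[0,0,0],"rotation":[0,0,0],"claw":-0.3},{"delta_pos":[0,0,0.12],"rotation":[0,0,-7],"claw":-0.3},{"delta_pos":[0,0,0.12],"rotation":[0,0,-14],"claw":0},{"delta_pos":[0,0,0.12],"rotation":[0,0,-21],"claw":0.5},{"delta_pos":[-0.01,-0.13,0.14],"rotation":[0,0,-28],"claw":1},{"delta_pos":[-0.01,-0.13,0.14],"rotation":[0,0,-34],"claw":1},{"delta_pos":[-0.01,-0.13,0.14],"rotation":[0,0,-34],"claw":1},{"delta_pos":[-0.01,-0.13,0.14],"rotation":[0,0,-34],"claw":1}]'
python3 - <<'E'
from h import *
np.set_printoptions(precision=4,suppress=True)
s=state();cv2.imwrite('pics/w2.png',cams.read_camera('wrist'));print(s['position'],s['eef_rot'],s['time_s'])
for n,z in (('catch_tab',.045),('shaker_mid',.0425),('board',0)):
  for d in cams.pinpoint('wrist',n)[:2]: print(n,d['uv'],round(d['confidence'],2),ray('wrist',d['uv'],z,s)[:2])
cams.read_camera('top')
for n,z in (('catch_tab',.045),('shaker_mid',.0425)):
  for d in cams.pinpoint('top',n)[:2]: print(n,d['uv'],round(d['confidence'],2),ray('top',d['uv'],z,s)[:2])
E
```

```text
time_s: 4.82
position: [0.5344, 0.0892, 0.0367]
eef_rot: [2.98, 0.992, 0.005]
force: [-2.8, -0.0, 9.9]
gripper_width: 0.0107
grip_force: 21.4
time_s: 5.65
position: [0.5237, -0.047, 0.1749]
eef_rot: [3.136, 0.074, 0.004]
force: [0.5, -0.3, 0.8]
gripper_width: 0.0854
grip_force: 0.0
[ 0.5237 -0.047   0.1749] [3.1365 0.0743 0.0038] 5.65
catch_tab [134.8, 201.9] 0.77 [0.5351 0.0894]
board [587.7, 37.6] 0.68 [ 0.6658 -0.2405]
board [134.5, 201.6] 0.45 [0.5237 0.1113]
catch_tab [271.3, 249.2] 0.64 [0.54   0.0964]
shaker_mid [178.5, 329.8] 0.37 [0.3137 0.3664]
```

View pics/w2.png

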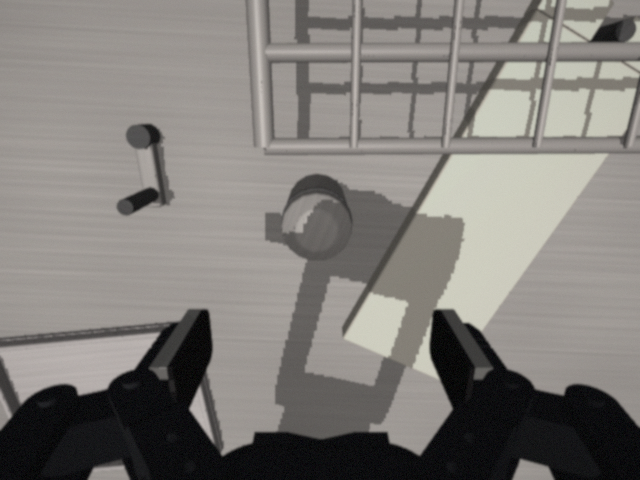

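The catch now points to −x, with its pivot at (143,134) and its tab at (122,207). The shaker top is centred at about (317,226), in front of the shelf wire at row 147.

Run:
```python
from h import *
np.set_printoptions(precision=4,suppress=True)
s=state();f=lambda u,v,z:ray('wrist',(u,v),z,s)[:2]
print('shaker',f(317,226,.083),'cap lower edge',f(317,260,.078),'frontwire',f(317,147,.131),'tab',f(126,206,.06),'pivot',f(144,134,.03))
for n,z in (('shaker_mid',.0425),('tray_in',0.004)):
  for d in cams.search_frame('wrist',n)[:2]: print(n,d['uv'],d['confidence'],ray('wrist',d['uv'],z,s)[:2])
```

```text
shaker [ 0.5343 -0.0362] cap lower edge [ 0.509  -0.0374] frontwire [ 0.5879 -0.0339] tab [0.5344 0.0954] pivot [0.5806 0.092 ]
shaker_mid [318.2, 216.2] 0.91 [ 0.5295 -0.0369]
tray_in [79.7, 361.0] 0.57 [0.3613 0.1852]
```

```bash
python3 -m crank '[{"delta_pos":[0.009,0.01,-0.04],"rotation":[0,0,0],"claw":1},{"delta_pos":[0.009,0.01,-0.08],"rotation":[0,0,0],"claw":1},{"delta_pos":[0.009,0.01,-0.115],"rotation":[0,0,0],"claw":1},{"delta_pos":[0.009,0.01,-0.139],"rotation":[0,0,0],"claw":1},{"delta_pos":[0.009,0.01,-0.139],"rotation":[0,0,0],"claw":1},{"delta_pos":[0.009,0.01,-0.139],"rotation":[0,0,0],"claw":-0.5},{"delta_pos":[0.009,0.01,-0.139],"rotation":[0,0,0],"claw":-0.5},{"delta_pos":[0.009,0.01,-0.139],"rotation":[0,0,0],"claw":-0.5},{"delta_pos":[0.009,0.01,-0.139],"rotation":[0,0,0],"claw":-0.5},{"delta_pos":[0.009,0.01,-0.139],"rotation":[0,0,0],"claw":-0.5}]' 30
python3 -m crank '[{"delta_pos":[0,0,0],"rotation":[0,0,0],"claw":-0.5},{"delta_pos":[0,0,0.03],"rotation":[0,0,0],"claw":-0.5},{"delta_pos":[0,0,0.06],"rotation":[0,0,0],"claw":-0.5},{"delta_pos":[0,0,0.09],"rotation":[0,0,0],"claw":-0.5},{"delta_pos":[0,0,0.11],"rotation":[0,0,0],"claw":-0.5},{"delta_pos":[0,0,0.11],"rotation":[0,0,0],"claw":-0.5}]'
```

```text
time_s: 6.93
position: [0.5352, -0.0322, 0.038]
eef_rot: [3.139, 0.083, 0.011]
force: [-0.0, -3.5, 6.8]
gripper_width: 0.0464
grip_force: 32.2
time_s: 7.43
position: [0.5358, -0.0315, 0.1509]
eef_rot: [3.139, 0.083, 0.019]
force: [0.7, -0.4, -1.5]
gripper_width: 0.0464
grip_force: 32.2
```

```bash
python3 -m crank '[{"delta_pos":[-0.003,0.02,0],"rotation":[0,0,0],"claw":-0.5},{"delta_pos":[-0.008,0.055,0],"rotation":[0,0,0],"claw":-0.5},{"delta_pos":[-0.013,0.095,0],"rotation":[0,0,0],"claw":-0.5},{"delta_pos":[-0.018,0.135,0],"rotation":[0,0,0],"claw":-0.5},{"delta_pos":[-0.022,0.175,0],"rotation":[0,0,0],"claw":-0.5},{"delta_pos":[-0.024,0.215,0],"rotation":[0,0,0],"claw":-0.5},{"delta_pos":[-0.026,0.255,0],"rotation":[0,0,0],"claw":-0.5},{"delta_pos":[-0.028,0.295,0],"rotation":[0,0,0],"claw":-0.5},{"delta_pos":[-0.028,0.33,0],"rotation":[0,0,0],"claw":-0.5},{"delta_pos":[-0.028,0.36,0],"rotation":[0,0,0],"claw":-0.5}]'
python3 -m crank '[{"delta_pos":[0,0.02,0],"rotation":[0,0,0],"claw":-0.5},{"delta_pos":[0,0.032,0],"rotation":[0,0,0],"claw":-0.5},{"delta_pos":[0,0.032,-0.03],"rotation":[0,0,0],"claw":-0.5},{"delta_pos":[0,0.032,-0.06],"rotation":[0,0,0],"claw":-0.5},{"delta_pos":[0,0.032,-0.09],"rotation":[0,0,0],"claw":-0.5},{"delta_pos":[0,0.032,-0.1],"rotation":[0,0,0],"claw":-0.5},{"delta_pos":[0,0.032,-0.1],"rotation":[0,0,0],"claw":-0.5}]'
python3 - <<'E'
from h import *
s=state()
cams.read_camera('wrist')
for n,z in (('tray_in',0.004),('shaker_mid',.05)):
  for d in cams.pinpoint('wrist',n)[:2]: print(n,d['uv'],d['confidence'],ray('wrist',d['uv'],z,s)[:2])
E
```

```text
time_s: 8.27
position: [0.5027, 0.3311, 0.1421]
eef_rot: [3.14, 0.086, -0.005]
force: [1.3, -0.1, -2.2]
gripper_width: 0.046
grip_force: 32.1
time_s: 8.85
position: [0.5028, 0.3591, 0.0423]
eef_rot: [3.138, 0.082, -0.008]
force: [0.1, -0.4, -2.6]
gripper_width: 0.0462
grip_force: 33.5
```

```bash
python3 -m crank '[{"delta_pos":[0,0,-0.002],"rotation":[0,0,0],"claw":-0.5},{"delta_pos":[0,0,-0.004],"rotation":[0,0,0],"claw":-0.5},{"delta_pos":[0,0,-0.004],"rotation":[0,0,0],"claw":-0.5}]'
```

```text
time_s: 9.25
position: [0.505, 0.3605, 0.0411]
eef_rot: [-3.14, -0.083, -0.002]
force: [-0.6, -0.4, 1.5]
gripper_width: 0.0463
grip_force: 33.8
```

```bash
python3 -m crank '[{"delta_pos":[0,0,0],"rotation":[0,0,0],"claw":0.4},{"delta_pos":[0,0,0],"rotation":[0,0,0],"claw":0.6},{"delta_pos":[0,0,0],"rotation":[0,0,0],"claw":0.7},{"delta_pos":[0,0,0],"rotation":[0,0,0],"claw":0.8},{"delta_pos":[0,0,0.03],"rotation":[0,0,0],"claw":0.8},{"delta_pos":[0,0,0.07],"rotation":[0,0,0],"claw":0.8},{"delta_pos":[-0.02,0,0.11],"rotation":[0,0,7],"claw":0.8},{"delta_pos":[-0.06,0,0.14],"rotation":[0,0,14],"claw":0.8},{"delta_pos":[-0.08,0,0.15],"rotation":[0,0,14],"claw":0.8},{"delta_pos":[-0.08,0,0.15],"rotation":[0,0,14],"claw":0.8}]'
python3 - <<'E'
from h import *
np.set_printoptions(precision=4,suppress=True)
s=state();print(s['position'],s['eef_rot']);im=cams.read_camera('wrist');cv2.imwrite('pics/w3.png',im)
for n,z in (('tray_in',0.004),('shaker_mid',.0465)):
  for d in cams.pinpoint('wrist',n)[:2]: print(n,d['uv'],d['confidence'],ray('wrist',d['uv'],z,s)[:2])
E
```

```text
time_s: 10.08
position: [0.4225, 0.3625, 0.197]
eef_rot: [-3.101, -0.469, -0.011]
force: [1.2, -0.5, 0.9]
gripper_width: 0.0766
grip_force: 0.0
[0.4225 0.3625 0.197 ] [-3.1007 -0.4691 -0.0115]
tray_in [487.3, 355.7] 0.96 [0.3224 0.1538]
```

View pics/w3.png

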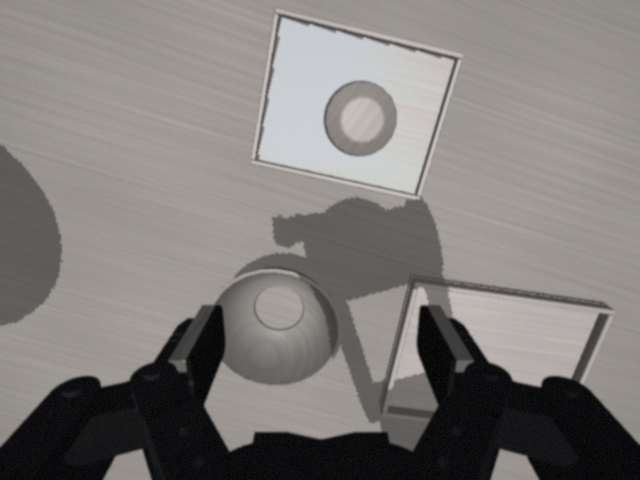

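The shaker stands upright at (361,118), inside the smaller tray (corners (277,12), (460,55), (420,195), (253,160)). Next I go round to the board's right side.

```bash
python3 -m crank '[{"delta_pos":[-0.03,-0.29,0],"rotation":[0,0,70],"claw":-1},{"delta_pos":[-0.03,-0.29,0],"rotation":[0,0,70],"claw":-1},{"delta_pos":[-0.03,-0.29,0],"rotation":[0,0,70],"claw":-1},{"delta_pos":[-0.03,-0.29,0],"rotation":[0,0,70],"claw":-1},{"delta_pos":[-0.03,-0.29,0],"rotation":[0,0,70],"claw":-1},{"delta_pos":[-0.03,-0.29,0],"rotation":[0,0,70],"claw":-1},{"delta_pos":[-0.03,-0.29,0],"rotation":[0,0,70],"claw":-1},{"delta_pos":[-0.03,-0.29,0],"rotation":[0,0,70],"claw":-1},{"delta_pos":[-0.03,-0.29,0],"rotation":[0,0,70],"claw":-1},{"delta_pos":[-0.03,-0.29,0],"rotation":[0,0,70],"claw":-1}]'
python3 -m crank '[{"delta_pos":[-0.03,-0.293,0],"rotation":[0,0,69],"claw":-1},{"delta_pos":[-0.03,-0.293,0],"rotation":[0,0,69],"claw":-1},{"delta_pos":[-0.03,-0.293,0],"rotation":[0,0,69],"claw":-1},{"delta_pos":[-0.03,-0.293,0],"rotation":[0,0,69],"claw":-1},{"delta_pos":[-0.03,-0.293,0],"rotation":[0,0,69],"claw":-1},{"delta_pos":[-0.03,-0.293,0],"rotation":[0,0,69],"claw":-1},{"delta_pos":[-0.03,-0.293,0],"rotation":[0,0,69],"claw":-1},{"delta_pos":[-0.03,-0.293,0],"rotation":[0,0,69],"claw":-1},{"delta_pos":[-0.03,-0.293,0],"rotation":[0,0,69],"claw":-1},{"delta_pos":[-0.03,-0.293,0],"rotation":[0,0,69],"claw":-1}]'
python3 - <<'E'
from h import *
np.set_printoptions(precision=4,suppress=True)
s=state();print(s['position'],s['eef_rot'],s['qpos']);im=cams.read_camera('wrist');cv2.imwrite('pics/w4.png',im)
for n,z in (('board',0),('rack',0)):
  for d in cams.pinpoint('wrist',n)[:2]: print(n,d['uv'],d['confidence'],ray('wrist',d['uv'],z,s)[:2])
E
```

```text
time_s: 11.07
position: [0.3944, 0.0681, 0.1886]
eef_rot: [-2.349, -2.084, 0.004]
force: [-0.1, -0.1, -0.6]
gripper_width: 0.0001
grip_force: 0.0
time_s: 11.9
position: [0.3631, -0.2274, 0.1881]
eef_rot: [-0.983, -2.98, 0.002]
force: [0.0, -0.8, -0.4]
gripper_width: 0.0
grip_force: 0.0
[ 0.3631 -0.2274  0.1881] [-0.9831 -2.9799  0.002 ] [-0.6899 -0.1733  1.7067 -0.0026  1.6112 -1.6235]
```

View pics/w4.png

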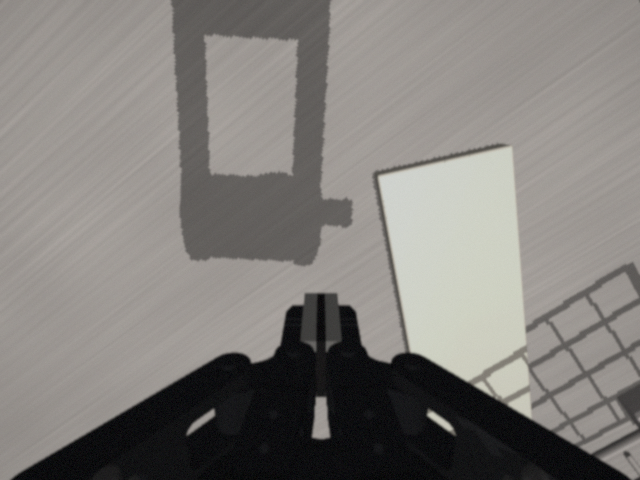

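The board's free-end corners are at (376,174) and (512,147), and its push edge runs down to (408,350), clear of the closed fingers.

Run:
```python
from h import *
np.set_printoptions(precision=4,suppress=True)
s=state();f=lambda u,v,z:ray('wrist',(u,v),z,s)[:2]
a,b,c=f(376,174,.02),f(512,147,.02),f(408,350,.02);print(a,b,c,np.linalg.norm(b-a))
u=a-c;print('board ang',np.degrees(np.arctan2(u[1],u[0])), 'end face', np.degrees(np.arctan2(*(b-a)[::-1])))
o=np.array([.6636,-.246]);m=(a+b)/2-o;print('pin-end',np.hypot(*m),np.degrees(np.arctan2(m[1],m[0])))
def tgt(deg,r,h):
    t=np.radians(deg);return o+r*np.array([np.cos(t),np.sin(t)])+h*np.array([-np.sin(t),np.cos(t)])
a0=156
for r,h in((.285,.055+.0145),):
  st=tgt(a0,r,h+.03);print('start',st)
  for d in np.arange(156,91,-4): print(d,tgt(d,r,h),tgt(d,r,h)-st)
print('fin',tgt(92.7,.285,.0695))
```

```text
[ 0.3662 -0.1672] [ 0.4133 -0.0682] [ 0.523  -0.2369] 0.10959462897078127
board ang 156.01848449538045 end face 64.53267612832225
pin-end 0.3024028342880544 154.8913063969661
start [ 0.3628 -0.221 ]
156 [ 0.375  -0.1936] [0.0122 0.0274]
152 [ 0.3793 -0.1736] [0.0166 0.0474]
148 [ 0.3851 -0.1539] [0.0223 0.0671]
144 [ 0.3922 -0.1347] [0.0294 0.0863]
140 [ 0.4006 -0.116 ] [0.0378 0.1049]
136 [ 0.4103 -0.098 ] [0.0475 0.123 ]
132 [ 0.4212 -0.0807] [0.0585 0.1403]
128 [ 0.4334 -0.0642] [0.0706 0.1568]
124 [ 0.4466 -0.0486] [0.0838 0.1724]
120 [ 0.4609 -0.0339] [0.0981 0.187 ]
116 [ 0.4762 -0.0203] [0.1134 0.2007]
112 [ 0.4924 -0.0078] [0.1296 0.2132]
108 [0.5094 0.0036] [0.1467 0.2246]
104 [0.5272 0.0137] [0.1644 0.2347]
100 [0.5457 0.0226] [0.1829 0.2436]
96 [0.5647 0.0302] [0.2019 0.2512]
92 [0.5842 0.0364] [0.2214 0.2574]
fin [0.5808 0.0354]
```

```bash
python3 -m crank '[{"delta_pos":[0,0.004,-0.04],"rotation":[0,0,6],"claw":-1},{"delta_pos":[0,0.004,-0.08],"rotation":[0,0,12],"claw":-1},{"delta_pos":[0,0.004,-0.12],"rotation":[0,0,12],"claw":-1},{"delta_pos":[0,0.004,-0.15],"rotation":[0,0,12],"claw":-1},{"delta_pos":[0,0.004,-0.17],"rotation":[0,0,12],"claw":-1},{"delta_pos":[0,0.004,-0.177],"rotation":[0,0,12],"claw":-1},{"delta_pos":[0,0.004,-0.177],"rotation":[0,0,12],"claw":-1},{"delta_pos":[0,0.004,-0.177],"rotation":[0,0,12],"claw":-1}]' 40
python3 - <<'E'
import numpy as np
from cell import state
np.set_printoptions(precision=3,suppress=True)
s=state();p=s['position'][:2];e=s['eef_rot'];print(p,s['position'][2],2*np.degrees(np.arctan2(e[1],e[0]))%180-90)
o=np.array([.6636,-.246])
def tgt(deg,r=.285,h=.0695):
    t=np.radians(deg);return o+r*np.array([np.cos(t),np.sin(t)])+h*np.array([-np.sin(t),np.cos(t)])
for i in range(23):
    d=156-3*i
    print(d,tgt(max(d,92.7))-p, tgt(max(d,92.7))-tgt(156-27*(i//9)))
E
```

```text
time_s: 12.72
position: [0.3651, -0.2184, 0.0139]
eef_rot: [0.666, 3.07, -0.0]
force: [0.3, 0.3, -0.1]
gripper_width: -0.0001
grip_force: 0.0
[ 0.365 -0.218] 0.013862176267303017 65.51522225339625
156 [0.01  0.025] [0. 0.]
153 [0.013 0.04 ] [0.003 0.015]
150 [0.017 0.055] [0.007 0.03 ]
147 [0.022 0.069] [0.012 0.045]
144 [0.027 0.084] [0.017 0.059]
141 [0.033 0.098] [0.023 0.073]
138 [0.04  0.111] [0.03  0.087]
135 [0.048 0.125] [0.038 0.1  ]
132 [0.056 0.138] [0.046 0.113]
129 [0.065 0.15 ] [0. 0.]
126 [0.075 0.162] [0.01  0.012]
123 [0.085 0.174] [0.02  0.023]
120 [0.096 0.184] [0.031 0.034]
117 [0.107 0.195] [0.042 0.045]
114 [0.119 0.205] [0.054 0.054]
111 [0.132 0.214] [0.066 0.063]
108 [0.144 0.222] [0.079 0.072]
105 [0.158 0.23 ] [0.092 0.08 ]
102 [0.171 0.237] [0. 0.]
99 [0.185 0.243] [0.014 0.006]
96 [0.2   0.249] [0.028 0.012]
93 [0.214 0.253] [0.043 0.017]
90 [0.216 0.254] [0.044 0.017]
```

```bash
python3 -m crank '[{"delta_pos":[0.005,0.013,-0.004],"rotation":[0,0,0],"claw":-1},{"delta_pos":[0.010,0.025,-0.004],"rotation":[0,0,0],"claw":-1},{"delta_pos":[0.013,0.04,-0.004],"rotation":[0,0,-3],"claw":-1},{"delta_pos":[0.017,0.055,-0.004],"rotation":[0,0,-6],"claw":-1},{"delta_pos":[0.022,0.069,-0.004],"rotation":[0,0,-9],"claw":-1},{"delta_pos":[0.027,0.084,-0.004],"rotation":[0,0,-12],"claw":-1},{"delta_pos":[0.033,0.098,-0.004],"rotation":[0,0,-15],"claw":-1},{"delta_pos":[0.040,0.111,-0.004],"rotation":[0,0,-18],"claw":-1},{"delta_pos":[0.048,0.125,-0.004],"rotation":[0,0,-21],"claw":-1},{"delta_pos":[0.056,0.138,-0.004],"rotation":[0,0,-24],"claw":-1}]'
python3 - <<'E'
from h import *
np.set_printoptions(precision=3,suppress=True)
s=state();print(s['position'])
for c in('top','scene'):
  cams.read_camera(c)
  for n in('board','rack'):
    for d in cams.pinpoint(c,n)[:1]: print(c,n,d['uv'],d['confidence'],ray(c,d['uv'],0)[:2])
o=np.array([.6636,-.246]);p=s['position'][:2]
for d in(129,126,123,120,117,114,111,108,105,102,99,96,93):
    t=np.radians(d);print(d,o+.285*np.array([np.cos(t),np.sin(t)])+.0695*np.array([-np.sin(t),np.cos(t)])-p)
E
```

```text
time_s: 13.55
position: [0.4218, -0.0807, 0.0117]
eef_rot: [1.292, 2.86, -0.002]
force: [-1.5, -1.8, -0.4]
gripper_width: -0.0002
grip_force: 1.3
[ 0.422 -0.081  0.012]
top board [381.2, 206.1] 0.68 [ 0.669 -0.239]
top rack [383.5, 209.0] 0.72 [ 0.66  -0.245]
scene board [225.8, 255.1] 0.62 [ 0.654 -0.246]
scene rack [252.9, 306.7] 0.7 [ 0.698 -0.05 ]
129 [0.008 0.012]
126 [0.018 0.024]
123 [0.028 0.036]
120 [0.039 0.047]
117 [0.05  0.057]
114 [0.062 0.067]
111 [0.075 0.076]
108 [0.088 0.084]
105 [0.101 0.092]
102 [0.115 0.099]
99 [0.129 0.105]
96 [0.143 0.111]
93 [0.157 0.116]
```

Contact is light at about 2 N, so I keep pushing.

```bash
python3 -m crank '[{"delta_pos":[0.008,0.012,0],"rotation":[0,0,-3],"claw":-1},{"delta_pos":[0.018,0.024,0],"rotation":[0,0,-6],"claw":-1},{"delta_pos":[0.028,0.036,0],"rotation":[0,0,-9],"claw":-1},{"delta_pos":[0.039,0.047,0],"rotation":[0,0,-12],"claw":-1},{"delta_pos":[0.050,0.057,0],"rotation":[0,0,-15],"claw":-1},{"delta_pos":[0.062,0.067,0],"rotation":[0,0,-18],"claw":-1},{"delta_pos":[0.075,0.076,0],"rotation":[0,0,-21],"claw":-1},{"delta_pos":[0.088,0.084,0],"rotation":[0,0,-24],"claw":-1},{"delta_pos":[0.101,0.092,0],"rotation":[0,0,-27],"claw":-1},{"delta_pos":[0.115,0.099,0],"rotation":[0,0,-30],"claw":-1}]'
python3 - <<'E'
from h import *
np.set_printoptions(precision=3,suppress=True)
s=state();im=cams.read_camera('top');cv2.imwrite('pics/t2.png',cv2.resize(im[145:305,215:435],(770,560),interpolation=cv2.INTER_CUBIC))
o=np.array([.6636,-.246]);p=s['position'][:2];print(p)
for d in(101,99,97,95,94,93,92):
    t=np.radians(d);print(d,o+.285*np.array([np.cos(t),np.sin(t)])+.0695*np.array([-np.sin(t),np.cos(t)])-p)
E
```

```text
time_s: 14.68
position: [0.5341, 0.0179, 0.0096]
eef_rot: [-1.989, -2.428, 0.005]
force: [-6.1, -0.3, 5.4]
gripper_width: -0.0003
grip_force: 3.6
[0.534 0.018]
101 [0.007 0.003]
99 [0.016 0.007]
97 [0.026 0.011]
95 [0.035 0.014]
94 [0.04  0.016]
93 [0.045 0.017]
92 [0.05  0.018]
```

View pics/t2.png

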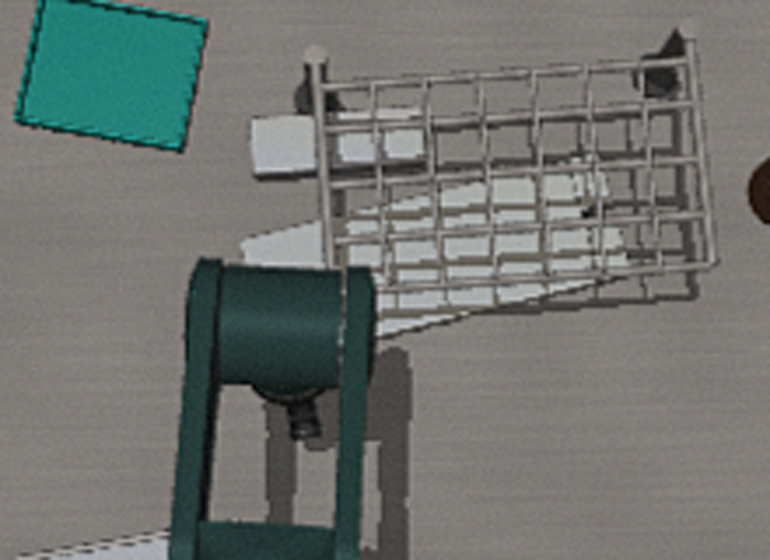

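The board is at about 100° and still on its pin (slot at (590,205)); its free end is at (245,250). I'll finish the swing slowly.

```bash
python3 -m crank '[{"delta_pos":[0.007,0.003,0.001],"rotation":[0,0,-2],"claw":-1},{"delta_pos":[0.012,0.005,0.001],"rotation":[0,0,-3],"claw":-1},{"delta_pos":[0.016,0.007,0.001],"rotation":[0,0,-4],"claw":-1},{"delta_pos":[0.021,0.009,0.001],"rotation":[0,0,-5],"claw":-1},{"delta_pos":[0.026,0.011,0.001],"rotation":[0,0,-6],"claw":-1},{"delta_pos":[0.031,0.013,0.001],"rotation":[0,0,-7],"claw":-1},{"delta_pos":[0.035,0.014,0.001],"rotation":[0,0,-8],"claw":-1},{"delta_pos":[0.040,0.016,0.001],"rotation":[0,0,-9],"claw":-1},{"delta_pos":[0.043,0.017,0.001],"rotation":[0,0,-9],"claw":-1}]'
```

```text
time_s: 15.48
position: [0.5792, 0.0356, 0.0103]
eef_rot: [2.172, 2.269, 0.0]
force: [-1.4, -0.2, -0.2]
gripper_width: -0.0
grip_force: 0.9
```

```bash
python3 -m crank '[{"delta_pos":[0.002,0,0],"rotation":[0,0,0],"claw":-1},{"delta_pos":[0.004,0,0],"rotation":[0,0,0],"claw":-1},{"delta_pos":[0.004,0,0],"rotation":[0,0,0],"claw":-1}]'
```

```text
time_s: 15.73
position: [0.5828, 0.036, 0.0103]
eef_rot: [-2.171, -2.27, -0.001]
force: [-1.8, 1.6, -0.5]
gripper_width: -0.0001
grip_force: 0.8
```

```bash
python3 -m crank '[{"delta_pos":[0.002,0,0],"rotation":[0,0,0],"claw":-1},{"delta_pos":[0.004,0,0],"rotation":[0,0,0],"claw":-1},{"delta_pos":[0.004,0,0],"rotation":[0,0,0],"claw":-1}]'
```

```text
time_s: 15.98
position: [0.5841, 0.036, 0.0102]
eef_rot: [-2.168, -2.267, 0.006]
force: [-9.2, 1.4, 4.1]
gripper_width: -0.0001
grip_force: 5.0
```

```bash
python3 -m crank '[{"delta_pos":[-0.015,0,0],"rotation":[0,0,0],"claw":-1},{"delta_pos":[-0.045,0,0],"rotation":[0,0,0],"claw":-1},{"delta_pos":[-0.06,0,0.04],"rotation":[0,0,0],"claw":-1},{"delta_pos":[-0.06,0,0.08],"rotation":[0,0,0],"claw":-1},{"delta_pos":[-0.06,0,0.12],"rotation":[0,0,0],"claw":-1},{"delta_pos":[-0.06,0,0.16],"rotation":[0,0,0],"claw":-0.5},{"delta_pos":[-0.06,0,0.2],"rotation":[0,0,0],"claw":0},{"delta_pos":[-0.06,0,0.22],"rotation":[0,0,0],"claw":0},{"delta_pos":[-0.06,0,0.22],"rotation":[0,0,0],"claw":0}]'
python3 - <<'E'
from h import *
np.set_printoptions(precision=4,suppress=True)
s=state();print(s['position'],s['eef_rot']);im=cams.read_camera('wrist');cv2.imwrite('pics/w5.png',im)
for n,z in (('board',0),('rack',0),('catch_tab',.045)):
  for d in cams.pinpoint('wrist',n)[:2]: print(n,d['uv'],d['confidence'],ray('wrist',d['uv'],z,s)[:2])
E
```

```text
time_s: 16.73
position: [0.5304, 0.035, 0.2389]
eef_rot: [2.163, 2.26, 0.017]
force: [0.7, 0.1, 0.6]
gripper_width: 0.0425
grip_force: 0.0
[0.5304 0.035  0.2389] [2.1629 2.2599 0.0174]
catch_tab [327.3, 145.2] 0.83 [0.5377 0.0875]
```

View pics/w5.png

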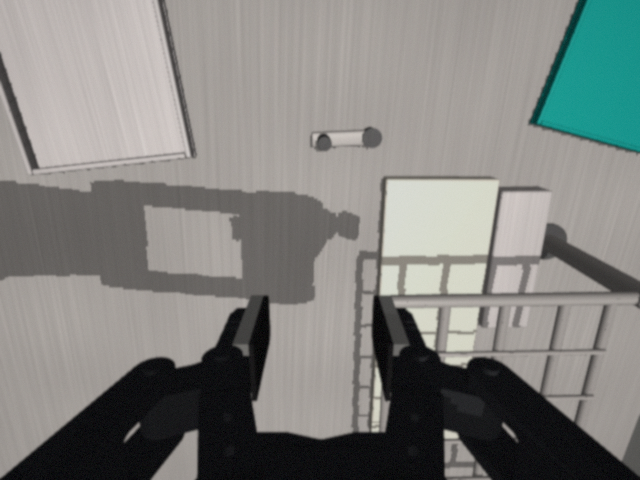

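The board's free end is at (385–497,178), right beside the ledge face at (499,190). The catch pivot is at (372,137) and its tab at (323,142).

Run:
```python
from h import *
np.set_printoptions(precision=4,suppress=True)
s=state();f=lambda u,v,z:ray('wrist',(u,v),z,s)[:2]
a,b=f(386,178,.02),f(497,178,.02);print(a,b,'w',np.linalg.norm(a-b))
o=np.array([.6636,-.246]);m=(a+b)/2-o;print('len',np.hypot(*m),'ang',np.degrees(np.arctan2(m[1],m[0])))
print('end normal',np.degrees(np.arctan2(*(b-a)[::-1]))+90)
c=f(380,262,.02);print('front edge ang',np.degrees(np.arctan2(*(a-c)[::-1])))
l1,l2=f(498,190,.026),f(481,324,.026);print('ledge',l1,l2,np.degrees(np.arctan2(*(l1-l2)[::-1])))
print('tab',f(323,142,.06),'pivot',f(372,137,.025))
e=s['eef_rot'];print('closing',2*np.degrees(np.arctan2(e[1],e[0]))-90)
```

```text
[0.5856 0.0596] [0.6878 0.0641] w 0.10228697257792642
len 0.309024945984559 ang 94.99758539939202
end normal 92.52489042323933
front edge ang 91.52385421664835
ledge [0.688  0.0541] [ 0.6971 -0.0856] 93.73826025175721
tab [0.5258 0.0926] pivot [0.5689 0.0959]
closing -357.47855415480643
```

```bash
python3 -m crank '[{"delta_pos":[0.004,0.053,-0.02],"rotation":[0,0,-7],"claw":0},{"delta_pos":[0.004,0.053,-0.04],"rotation":[0,0,-14],"claw":0},{"delta_pos":[0.004,0.053,-0.06],"rotation":[0,0,-21],"claw":0},{"delta_pos":[0.004,0.053,-0.08],"rotation":[0,0,-28],"claw":0},{"delta_pos":[0.004,0.053,-0.1],"rotation":[0,0,-35],"claw":0},{"delta_pos":[0.004,0.053,-0.1],"rotation":[0,0,-42],"claw":0},{"delta_pos":[0.004,0.053,-0.1],"rotation":[0,0,-49],"claw":0},{"delta_pos":[0.004,0.053,-0.1],"rotation":[0,0,-55],"claw":0},{"delta_pos":[0.004,0.053,-0.1],"rotation":[0,0,-55],"claw":0},{"delta_pos":[0.004,0.053,-0.1],"rotation":[0,0,-55],"claw":0}]' 20
python3 - <<'E'
from h import *
np.set_printoptions(precision=4,suppress=True)
s=state();cams.read_camera('wrist')
for d in cams.pinpoint('wrist','catch_tab')[:2]: print(d['uv'],d['confidence'],ray('wrist',d['uv'],.045,s)[:2])
E
```

```text
time_s: 17.77
position: [0.5295, 0.0884, 0.1284]
eef_rot: [-2.973, -1.014, 0.005]
force: [-0.1, 0.8, 0.5]
gripper_width: 0.0428
grip_force: 0.0
[325.6, 237.5] 0.78 [0.5358 0.0899]
```

```bash
python3 -m crank '[{"delta_pos":[0.005,0.001,-0.04],"rotation":[0,0,0],"claw":0},{"delta_pos":[0.005,0.001,-0.075],"rotation":[0,0,0],"claw":0},{"delta_pos":[0.005,0.001,-0.092],"rotation":[0,0,0],"claw":0},{"delta_pos":[0.005,0.001,-0.092],"rotation":[0,0,0],"claw":0},{"delta_pos":[0.005,0.001,-0.092],"rotation":[0,0,0],"claw":-0.9},{"delta_pos":[0.005,0.001,-0.092],"rotation":[0,0,0],"claw":-0.9},{"delta_pos":[0.005,0.001,-0.092],"rotation":[0,0,0],"claw":-0.9},{"delta_pos":[0.005,0.001,-0.092],"rotation":[0,0,0],"claw":-0.9},{"delta_pos":[0.005,0.001,-0.092],"rotation":[0,0,0],"claw":-0.9}]' 20
```

```text
time_s: 18.62
position: [0.5367, 0.0898, 0.0405]
eef_rot: [2.974, 1.011, 0.006]
force: [-1.2, 0.8, 4.2]
gripper_width: 0.0109
grip_force: 20.9
```

```bash
python3 -m crank '[{"delta_pos":[0.001,-0.0077,0],"rotation":[0,0,6],"claw":-0.9},{"delta_pos":[0.0033,-0.0152,0],"rotation":[0,0,12],"claw":-0.9},{"delta_pos":[0.0068,-0.0221,0],"rotation":[0,0,18],"claw":-0.9},{"delta_pos":[0.0115,-0.0283,0],"rotation":[0,0,24],"claw":-0.9},{"delta_pos":[0.0172,-0.0336,0],"rotation":[0,0,30],"claw":-0.9},{"delta_pos":[0.0237,-0.0379,0],"rotation":[0,0,36],"claw":-0.9},{"delta_pos":[0.0309,-0.0409,0],"rotation":[0,0,42],"claw":-0.9},{"delta_pos":[0.0385,-0.0427,0],"rotation":[0,0,48],"claw":-0.9},{"delta_pos":[0.0463,-0.0431,0],"rotation":[0,0,54],"claw":-0.9},{"delta_pos":[0.049,-0.0431,0],"rotation":[0,0,56],"claw":-0.9}]'
python3 -m crank '[{"delta_pos":[0.001,0,0],"rotation":[0,0,0],"claw":-0.9},{"delta_pos":[0.001,0,0],"rotation":[0,0,0],"claw":-0.9}]'
```

```text
time_s: 19.45
position: [0.5819, 0.0475, 0.0402]
eef_rot: [-2.142, -2.288, 0.006]
force: [-16.1, 1.8, 15.2]
gripper_width: 0.011
grip_force: 22.2
time_s: 19.62
position: [0.5818, 0.0476, 0.0402]
eef_rot: [-2.146, -2.284, 0.007]
force: [-14.2, 3.1, 13.1]
gripper_width: 0.011
grip_force: 22.0
```

The catch is at its closed stop. I relax the grip, open and leave straight up.

```bash
python3 -m crank '[{"delta_pos":[-0.002,0,0],"rotation":[0,0,0],"claw":-0.6},{"delta_pos":[-0.002,0,0],"rotation":[0,0,0],"claw":-0.4},{"delta_pos":[-0.002,0,0],"rotation":[0,0,0],"claw":-0.3},{"delta_pos":[-0.002,0,0.03],"rotation":[0,0,0],"claw":-0.3},{"delta_pos":[-0.002,0,0.07],"rotation":[0,0,0],"claw":-0.3},{"delta_pos":[-0.002,0,0.11],"rotation":[0,0,0],"claw":-0.3},{"delta_pos":[-0.04,0,0.15],"rotation":[0,0,0],"claw":0},{"delta_pos":[-0.06,0,0.19],"rotation":[0,0,0],"claw":0},{"delta_pos":[-0.06,0,0.2],"rotation":[0,0,0],"claw":0},{"delta_pos":[-0.06,0,0.2],"rotation":[0,0,0],"claw":0}]'
python3 -m crank '[{"delta_pos":[0,0,0],"rotation":[0,0,0],"claw":0},{"delta_pos":[0,0,0],"rotation":[0,0,0],"claw":0},{"delta_pos":[0,0,0],"rotation":[0,0,0],"claw":0}]'
python3 - <<'E'
from h import *
np.set_printoptions(precision=4,suppress=True)
s=state();print(s['position'],s['eef_rot']);im=cams.read_camera('wrist');cv2.imwrite('pics/w6.png',im)
for n,z in (('board',0),('rack',0),('catch_tab',.045),('ledge',.026)):
  for d in cams.pinpoint('wrist',n)[:2]: print(n,d['uv'],d['confidence'],ray('wrist',d['uv'],z,s)[:2])
E
```

```text
time_s: 20.45
position: [0.5273, 0.0463, 0.2467]
eef_rot: [2.144, 2.281, 0.015]
force: [1.0, -0.7, 0.8]
gripper_width: 0.0428
grip_force: 0.0
time_s: 20.7
position: [0.5251, 0.0463, 0.2361]
eef_rot: [-2.15, -2.287, 0.004]
force: [-0.1, 0.0, 0.2]
gripper_width: 0.0424
grip_force: 0.0
[0.5251 0.0463 0.2361] [-2.1504 -2.2869  0.0037]
catch_tab [387.6, 206.4] 0.88 [0.585  0.0492]
ledge [498.3, 281.1] 0.88 [ 0.7093 -0.0256]
```

View pics/w6.png

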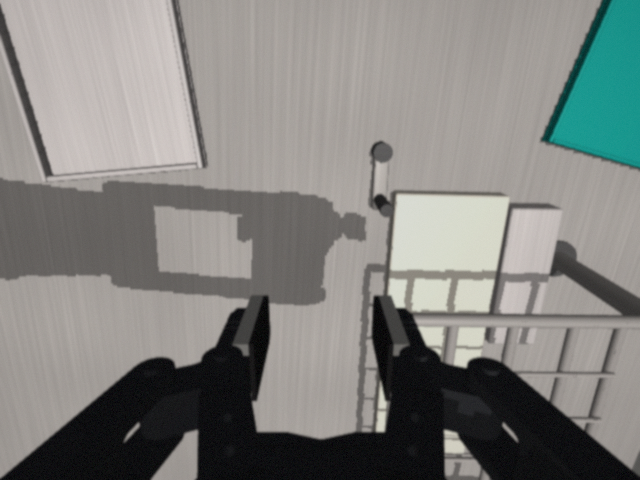

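Run:
```python
from h import *
np.set_printoptions(precision=4,suppress=True)
s=state();f=lambda u,v,z:ray('wrist',(u,v),z,s)[:2]
a,b=f(395,192,.02),f(508,194,.02);print(a,b,np.linalg.norm(a-b))
o=np.array([.6636,-.246]);m=(a+b)/2-o;print('len',np.hypot(*m),'ang',np.degrees(np.arctan2(m[1],m[0])),'end',np.degrees(np.arctan2(*(b-a)[::-1]))+90)
g=lambda p,q:np.degrees(np.arctan2(*(p-q)[::-1]))
print('back edge',g(b,f(491,315,.02)),'front',g(a,f(387,312,.02)),'ledge front',g(f(509,206,.026),f(489,342,.026)),'ledge p',f(509,206,.026),f(489,342,.026))
cams.read_camera('top')
for n,z in (('board',0),('rack',0),('catch_tab',.045),('shaker_mid',.0465)):
  for d in cams.pinpoint('top',n)[:2]: print(n,d['uv'],d['confidence'],ray('top',d['uv'],z)[:2])
cams.read_camera('scene')
for n,z in (('board',0),('rack',0),('shaker_mid',.0465)):
  for d in cams.pinpoint('scene',n)[:2]: print(n,d['uv'],d['confidence'],ray('scene',d['uv'],z)[:2])
```

```text
[0.5958 0.0576] [0.7038 0.0623] 0.10807336473501376
len 0.30627904161890024 ang 92.57789753448537 end 92.52100183523324
back edge 94.47423728951031 front 93.27626195779429 ledge front 94.23574887925236 ledge p [0.7042 0.0521] [ 0.7153 -0.0975]
board [383.3, 209.2] 0.59 [ 0.6595 -0.2445]
rack [383.9, 208.6] 0.86 [ 0.6614 -0.2465]
rack [183.7, 329.1] 0.7 [0.3121 0.3633]
shaker_mid [178.8, 261.7] 0.65 [0.5094 0.3665]
board [225.3, 256.1] 0.7 [ 0.6569 -0.2429]
rack [221.9, 253.8] 0.95 [ 0.659 -0.256]
rack [319.5, 295.4] 0.43 [0.5563 0.0131]
shaker_mid [451.8, 366.2] 0.79 [0.5028 0.3641]
shaker_mid [512.7, 339.2] 0.37 [0.3524 0.3928]
```

```bash
python3 -c "
from cell import order;print(order.finish_job())"
```

```text
the job is handed in; nothing more can be done
None
```

The job is handed in but came back without a verdict; in the last pictures the board lay flat along the ledge on its pin, the catch was back against its closed stop, and the shaker stood released in the smaller white tray.

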